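Draw the heat screen from the leaning stack to behind the soldering block

TASK

Get the hearth ready for soldering: slide the tall heat screen sideways out of the stack of three boards that leans against the hearth's back, and on along the back until it stands behind the charcoal block and covers the block's whole length, centred on it to within a centimetre. Do not lift the screen out of its channel; it must end standing on its edge and leaning on the back of the hearth. Leave the two low boards leaning in the stack where they are, and do not disturb the charcoal block, the tweezers or the jar.

Things in the scene. Friction and masses are not known exactly. Their poses are not given: they have to be found in the camera images.
- hearth: fixed sheet-steel soldering hearth on the worktop, a tray 165 deep (x) x 420 long (y). Origin: centre of the tray's underside, which short feet hold 10 above the worktop; x to its back (away from the robot), y along it to the left, z up. Floor 3 thick. Front lip 15 high; cheeks 14 high close the ends (inner faces y = +-207). A fixed firing tile 8 thick covers x = -68 to 24, y = -198 to 2
- hearth_channel (a point): on the hearth floor at the foot of its back, mid-length; axes as the hearth. The back, a 3 thick sheet as long as the hearth, leans 0.21 rad away from the robot: its front face rises from here to 15 behind and 72 above here; its rim is 75 above the hearth's underside. A toe strip 8 high, 28.5 to 31.5 before this point, makes the channel in which the boards stand
- screen_center (a point): centre (half-way along, up and through) of the tall heat screen: a loose off-white board 160 long (y) x 125 high (z) x 8 thick (x, to the back), 0.2 kg, with a 13 wide hanging hole below the middle of its top edge. At the start z leans back 0.21 rad. Ends at y = +-80 (+ = left), top edge z = +62.5. Fingers on its end more than 80 above the hearth's underside clear the back and the low boards
- screen: the same heat screen; origin at the middle of its lower edge. It is the front, middle or rear one of three boards that lean on each other and on the back at the hearth's left end, and is the highest (by 55) and longest (by 50). Friction about 0.6 on boards and steel; pushing takes 1 to 4 N. As it slides, its foot may creep forward to the toe strip and it drops onto the back: it then leans up to 0.5 rad, its top up to 25 farther back
- board_a_center (a point): centre of a low board, loose, 110 long (y) x 70 high (z) x 8 thick (x), 0.09 kg, leaning in the stack; axes as for the screen. It may sag back by one board's thickness when the screen is drawn out
- board_b_center (a point): centre of the other low board, loose, 102 long (y) x 66 high (z) x 8 thick (x), 0.08 kg, leaning in the stack; axes as for the screen. It may sag back by one board's thickness when the screen is drawn out
- charcoal_rear (a point): middle of the rear face of a black worn charcoal soldering block with a silver ring on it, loose, 64 deep (x) x 101 long (y) x 36 high, 0.15 kg, on the firing tile in the right half of the hearth, its length along the hearth's back. Point: half-way along and up its face towards the hearth's back, 18 above its underside; x to the back, y along its length to the left
- bench_tweezers: steel tweezers, loose, 122 long (x) x 13 x 9, lying on the hearth floor in front of the stack. Origin: centre of the underside
- flux_jar: amber jar with black lid, loose, 48 across, 57 high, on the worktop right of the hearth. Origin: centre of the underside

How it is judged (in metres and radians):
At the end, for the whole second after the job is handed in: The screen rests on its edge in the channel, leaning < 0.6 rad, parallel to the back within 0.2 rad, its centre within 12 mm of the block's centre along the block's length (block fully covered); both low boards lean < 0.65 rad, centres within 30 mm of their starts (y of screen_center in the frame of charcoal_rear between -0.012 and 0.012 m and x of screen_center in the frame of hearth between 0.035 and 0.09 m and z of screen_center in the frame of hearth between 0.045 and 0.075 m and angle between screen_center's own z axis and vertical below 0.6 rad and angle between the y axis of screen_center and the y axis of hearth, either way round below 0.2 rad and linear speed of screen below 0.02 m/s and distance of each of board_a_center, board_b_center from where it was at the start of the episode below 0.03 m and angle between each of board_a_center, board_b_center's own z axis and vertical below 0.65 rad); the robot touches nothing.
It fails at once if the screen's centre is raised more than 25 mm above where it stood (lifted out of the channel) (z of screen_center in the frame of hearth above 0.092 m).
It fails at once if a low board topples (leans more than 0.9 rad) (angle between any of board_a_center, board_b_center's own z axis and vertical above 0.9 rad).
It fails at once if the screen topples (leans more than 0.9 rad) (angle between screen_center's own z axis and vertical above 0.9 rad).
It fails at once if the charcoal block, the tweezers or the jar is shifted more than 20 mm (distance of any of charcoal_rear, bench_tweezers, flux_jar from where it was at the start of the episode above 0.02 m).
It also fails if it takes over 48 s, if anything falls off the work surface, if the arm or the gripper's body presses on something with over 40 N, if the wrist force passes 120 N, or if a joint passes its speed limit or range.

ROBOT

A 6-joint arm with a two-finger parallel gripper is mounted at the origin on a cart in front of the work surface, level with it; the furniture and walls round the work are solid. World frame = base frame: x ahead of the robot, y to its left, z up, the work surface at z = 0. Lengths are in m, angles in degrees, forces in N, time in s.
With the tool pointing down it reaches from about 0.35 to 0.725 m from the base axis. Payload 6 kg.
Tool frame: the origin (TCP) lies midway between the tips of the shut fingers; the grasp point (between the pads) lies grip_point_offset behind it (grip_point_offset is the distance from the TCP to the grasp point, in m); z points along the fingers, y is the line along which they close (so a half turn about z gives the same grasp; the last joint's range is limited). The gripper opens to 85 mm and grips with 20 to 120 N. Pads are 22 mm wide; open, the fingers measure 114 mm over their backs; the gripper's body (76 mm by 85 mm) begins 54 mm behind the grasp point. The pads swing forward as they close: fully open they stand 13 mm farther back than shut.
Start: joints at [90.682, 2.303, 4.859, 0, -92.561, -19.12], TCP at [0.19, 0.569, 0.231] pointing down, gripper open.
Joint ranges: [-146.85, 146.85], [-73.84, 115.35], [-62.03, 85.46], [-188.31, 113.3], [-161.28, -10.13], [-171.36, 171.36]. Speed limits (degrees/s): [147.25, 147.25, 172.46, 180, 180, 180].

INTERFACE

Orientations are given as [roll, pitch, yaw] about the fixed x, y, z axes, in that order (R = Rz(yaw) Ry(pitch) Rx(roll)).
In Python, from plant import read_state, camera, camera_model, hand_in, grip_point_offset gives the robot as it stands. The module is installed in compiled form; this text tells all that it offers.
- The arm moves only by the tool apply_moves, never from a script. Its argument "moves" is a list of rows, each a list of 6 numbers: the shift along the tool's x, y, z in cm, then the turn, a rotation vector about the tool's x, y, z in rad. In form: [[dx, dy, dz, rx, ry, rz], ...]. A call has exactly 5 rows; each row is the pose to reach, as a shift and turn from the pose commanded when the call began, along the tool's axes at that moment; what a row does not reach only later rows make up. A row lasts 1/10 s, in which the tool goes at most 50 mm and 8.59 degrees, less where a joint would pass 70% of its speed; a pose out of reach is approached as far as the arm can. A call with a gripper value outside its range is refused whole. "grip" is the opening, from 0 (shut) to 1 (fully open), set as the call begins (left out, the last holds). The fingers move at their own pace and stop on an object; "grip_force" is the grip in N (left out, the last holds). Time passes only in rows, so rows that repeat a pose let the fingers close, or fill a call up. It gives the time, the measured TCP pose, the force, the opening and the grip force at its end, in the units of the state.
- read_state(): the state, without advancing time (a new reading comes with each control period).
- camera(name): name is "side" or "top" or "wrist"; returns the picture (384x512x3 uint8, red, green, blue); there is no depth.
- camera_model(name): a dict with "vfov" (degrees; the focal length in pixels is half the picture's height over the tangent of half this angle, whatever the lens; pixels are square), "cx", "cy" (the principal point, pixels), "k1" (the pictures are not rectified: a ray, as slopes to the right and down, at radius r is drawn at 1 + k1 r^2 times it, then the intrinsics apply), "camera_from_world" (4x4, takes a point from world to camera coordinates). Camera axes: x right, y down, z forward; pixel columns grow to the right and rows downward; lengths in m; the calibration is good to about 2 mm. A picture is of the moment at which its call begins: read the wrist's pose just before it. camera_model takes no time and is no camera call; for the wrist camera it gives the pose at the moment of the call.
- hand_in(): hands the job in; it is judged then, once.
The state is a dict: "time_s": time; "joint_pos": joint angles; "joint_vel": joint speeds; "tau": joint torques, N m; "tool_pos": TCP position; "eef_rot": TCP orientation; "contact_force": force on the tool from outside, world axes, zero at the start; "torque": the same for the moment, N m; "width": finger opening in m; "gripper_force": force on a finger pad.
Only numpy, scipy, OpenCV 4.12 (cv2) and the standard library are available. Lean on these libraries where they do the work, as an engineer would, in place of code of your own. Each camera call takes 0.05 s, during which the arm holds its last target. There are 200 camera calls.

## Working session

There is one attempt and no reset: what is moved stays moved. The work goes in short steps, Python scripts to look and compute and a tool call to move; the robot and the scene stay as the last step left them, time stands still between calls to the robot, and variables do not carry over. Pictures are saved under pics/ and viewed, at most 10 in all, crops included, and the job is handed in when it is done.

Besides the shell and the picture viewer there is one more tool, called in YAML: its name, and indented under it one key for each argument. apply_moves: Moves the arm, as the interface text tells. Its arguments: {"type":"object","properties":{"moves":{"type":"array","items":{"type":"array","items":{"type":"number"}}},"grip":{"type":"number"},"grip_force":{"type":"number"}},"required":["moves"]}

```bash
mkdir -p pics
cat > h.py <<'E'
import numpy as np, cv2
from plant import *
def ray(m,u,v):
    f=192/np.tan(np.radians(m["vfov"])/2)
    K=np.array([[f,0,m["cx"]],[0,f,m["cy"]],[0,0,1]])
    d=np.array([(u-m["cx"])/f,(v-m["cy"])/f]); s=d.copy()
    for _ in range(20): s=d/(1+m["k1"]*(s@s))
    T=np.array(m["camera_from_world"]); R=T[:3,:3]
    return -R.T@T[:3,3], R.T@np.array([s[0],s[1],1])
def onz(m,u,v,z):
    o,d=ray(m,u,v); return o+d*(z-o[2])/d[2]
def proj(m,p):
    T=np.array(m["camera_from_world"]); c=T[:3,:3]@np.array(p)+T[:3,3]; s=c[:2]/c[2]
    f=192/np.tan(np.radians(m["vfov"])/2); s=s*(1+m["k1"]*(s@s)); return f*s+[m["cx"],m["cy"]]
E
python3 - <<'E'
from h import *
print(read_state(), grip_point_offset)
for n in("top","side"):
    m=camera_model(n); im=camera(n); np.save(n,im)
    print(n,m)
    cv2.imwrite(f"pics/{n}0.png",cv2.resize(im[:,:,::-1],(800,600),interpolation=cv2.INTER_CUBIC))
E
```

```text
{'time_s': 0.0, 'joint_pos': array([ 9.06830195e+01,  2.34037986e+00,  4.80098983e+00, -2.65787767e-02,
       -9.25610389e+01, -1.91199706e+01]), 'joint_vel': array([ 0.06320103, -0.03958883, -0.04190327, -0.07017135, -0.07172997,
       -0.02741942]), 'tau': array([-2.67400965e-04, -3.68202388e+01,  3.47422385e+01,  6.93284512e+00,
       -5.38708759e-03, -1.18356874e-05]), 'tool_pos': array([0.18957085, 0.56891817, 0.23024893]), 'eef_rot': array([ 1.79896414e+02, -7.80569514e-03, -1.84357796e+01]), 'contact_force': array([-0.30398989,  0.4665858 , -0.86311672]), 'torque': array([-0.04577153,  0.03254807,  0.01901973]), 'gripper_force': 0.0, 'width': 0.08588124533465473} 0.0187
top {'vfov': 56.3545689728462, 'cx': 255.37544457855836, 'cy': 190.86151176701426, 'k1': -0.03866926309048583, 'camera_from_world': array([[ 2.24805757e-02, -9.99746429e-01,  1.30432638e-03,
         3.07456047e-02],
       [-9.97620412e-01, -2.25177874e-02, -6.51648924e-02,
         3.95577198e-01],
       [ 6.51777390e-02,  1.63721680e-04, -9.97873657e-01,
         8.89290857e-01],
       [ 0.00000000e+00,  0.00000000e+00,  0.00000000e+00,
         1.00000000e+00]])}
side {'vfov': 54.49095244016499, 'cx': 261.1544335385225, 'cy': 188.46448379355937, 'k1': 0.01995527679533147, 'camera_from_world': array([[-0.97702978, -0.21171966,  0.02424023,  0.3842036 ],
       [-0.10501605,  0.37937249, -0.919265  ,  0.09706677],
       [ 0.1854304 , -0.9006949 , -0.39289218,  0.85439934],
       [ 0.        ,  0.        ,  0.        ,  1.        ]])}
```

View pics/top0.png

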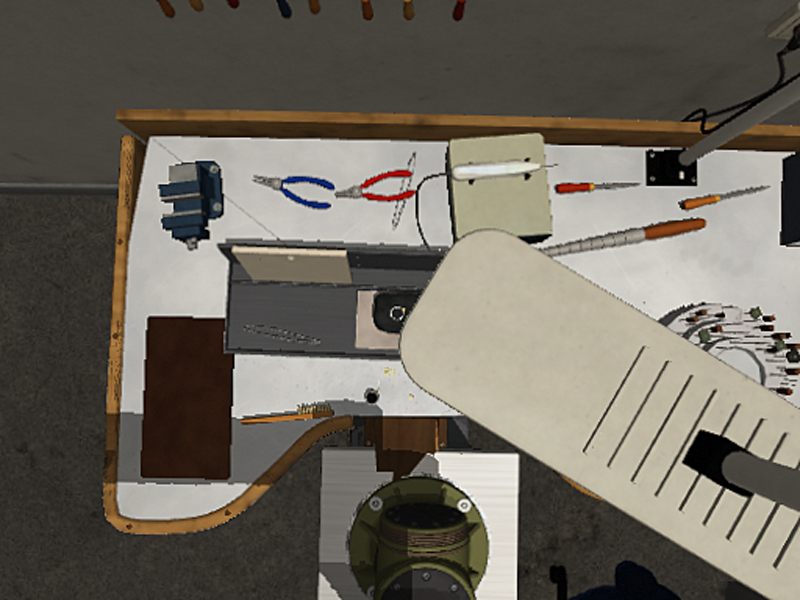

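View pics/side0.png

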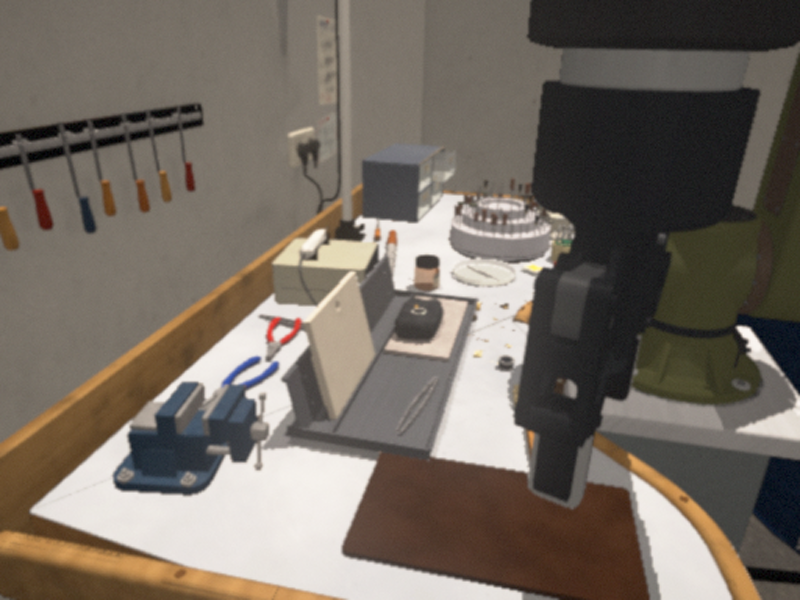

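The pictures show the hearth at top-view (225–450, 240–355), with the lamp head hiding its right part. The screen is the front board. Its top edge runs from about (232,245) to (352,250) in the top view. The charcoal's left end is at (373,310). Next I'll enlarge both views.

Run:
```python
from h import *
t=np.load("top.npy")[145:235,135:295]; s=np.load("side.npy")[160:295,175:315]
cv2.imwrite("pics/topc.png",cv2.resize(t[:,:,::-1],None,fx=5,fy=5,interpolation=cv2.INTER_CUBIC))
cv2.imwrite("pics/sidec.png",cv2.resize(s[:,:,::-1],None,fx=4,fy=4,interpolation=cv2.INTER_CUBIC))
for n in("side","wrist","top"):
    m=camera_model(n); o,d=ray(m,256,192); print(n,o,d, m["vfov"])
m=camera_model("side"); o,d=ray(m,256,0); print("side top row at y=0:",o+d*(0-o[1])/d[1], "y=.2",o+d*(.2-o[1])/d[1])
```

```text
side [0.22714032 0.81407212 0.41560372] [ 0.19794094 -0.8941709  -0.40194376] 54.49095244016499
wrist [0.25779323 0.54465457 0.37273658] [-0.27173849  0.06843009 -0.96013954] 65.29110771426258
top [0.33598274 0.03949974 0.91313756] [ 0.06204806 -0.00164989 -0.99807837] 56.3545689728462
side top row at y=0: [0.41535713 0.         0.46726674] y=.2 [0.36911631 0.2        0.45457425]
```

View pics/topc.png

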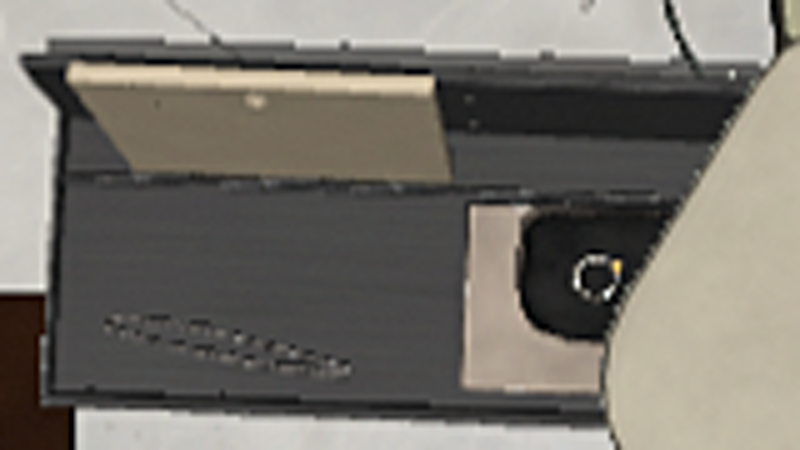

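View pics/sidec.png

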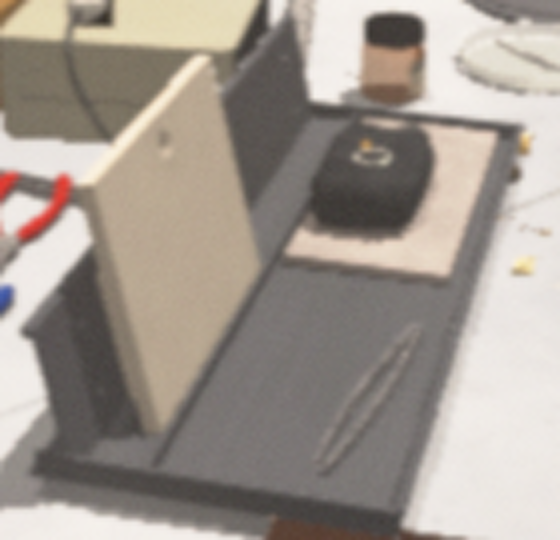

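Screen is the front board, off-white. In the top crop its top-edge corners are at (68,65) and (433,75), and the charcoal's left end is at x≈520, rows 210–335. The low boards are dark and stand behind it. Next I'll measure.

Run:
```python
from h import *
t=camera_model("top"); s=camera_model("side")
T=lambda u,v,z: onz(t,135+u/5-.4,145+v/5-.4,z)
S=lambda u,v,z: onz(s,175+u/4-.4,160+v/4-.4,z)
r=lambda n,p: print(n,np.round(p,4))
r("scr TL rear",T(68,65,.1355)); r("scr TR rear",T(433,75,.1355))
r("scr TL front",T(75,82,.137)); r("scr TR front",T(436,97,.137))
r("scr foot L",T(135,172,.0147)); r("scr foot R",T(450,182,.0147))
r("side TL",S(90,185,.136)); r("side TR",S(205,58,.136));r("side footL",S(155,430,.0147));r("side footR",S(258,263,.0147))
r("hearth FL",T(45,402,.01)); r("front edge at 600",T(600,425,.01)); r("lip top L",T(45,392,.025)); r("lip top 600",T(600,412,.025))
r("rim L",T(50,42,.085)); r("rim R",T(740,70,.085))
r("toe L",T(70,175,.021)); r("toe R",T(690,195,.021))
r("tile FL",T(462,388,.021)); r("tile RL",T(470,205,.021))
r("coal L mid base",T(519,285,.03)); r("coal L top",T(524,285,.057)); r("coal rear",T(620,207,.055)); r("coal front",T(570,342,.03))
im=np.load("side.npy").astype(int)[160:295,175:315]
m=(im.max(2)<62).astype(np.uint8); n,l,st,c=cv2.connectedComponentsWithStats(m); print(st[st[:,4]>80],)
r("side coal far top L",S(355,128,.055)); r("far top R",S(425,130,.055)); r("near base R",S(390,232,.022)); r("near base L",S(320,215,.022));
r("tile far right corner",S(500,130,.021)); r("tile near front",S(445,275,.021)); r("tile near rear",S(288,258,.021));
```

```text
scr TL rear [0.4546 0.2765 0.1355]
scr TR rear [0.4536 0.1159 0.1355]
scr TL front [0.4469 0.2726 0.137 ]
scr TR front [0.4437 0.1142 0.137 ]
scr foot L [0.4193 0.2769 0.0147]
scr foot R [0.4178 0.1176 0.0147]
side TL [0.4485 0.2759 0.136 ]
side TR [0.4463 0.1183 0.136 ]
side footL [0.4232 0.2744 0.0147]
side footR [0.4195 0.1113 0.0147]
hearth FL [0.3025 0.3192 0.01  ]
front edge at 600 [0.2976 0.0394 0.01  ]
lip top L [0.308  0.3147 0.025 ]
lip top 600 [0.3046 0.0395 0.025 ]
rim L [0.473  0.3008 0.085 ]
rim R [ 0.4668 -0.0221  0.085 ]
toe L [0.4165 0.3079 0.021 ]
toe R [ 0.4134 -0.003   0.021 ]
tile FL [0.3148 0.1083 0.021 ]
tile RL [0.4059 0.1068 0.021 ]
coal L mid base [0.3662 0.0809 0.03  ]
coal L top [0.3653 0.0772 0.057 ]
coal rear [0.4039 0.0322 0.055 ]
coal front [0.3387 0.0551 0.03  ]
[[    0     0   140   135 18892]]
side coal far top L [0.3881 0.0048 0.055 ]
far top R [ 0.3467 -0.0035  0.055 ]
near base R [0.3532 0.0699 0.022 ]
near base L [0.3965 0.0595 0.022 ]
tile far right corner [ 0.3098 -0.0938  0.021 ]
tile near front [0.3154 0.1095 0.021 ]
tile near rear [0.4021 0.1127 0.021 ]
```

apply_moves:
  moves:
    - [3.2,1.55,0.3,0,0,0.125]
    - [6.4,3.1,0.6,0,0,0.25]
    - [9.6,4.65,0.9,0,0,0.375]
    - [12.8,6.2,1.2,0,0,0.5]
    - [16,7.75,1.5,0,0,0.625]
  grip: 0

```text
time_s: 0.6
tool_pos: [0.3177, 0.4438, 0.2157]
eef_rot: [180.0, -0.0, -54.5]
contact_force: [0.4, -0.3, -1.1]
width: 0.0127
gripper_force: 0.0
```

```bash
cat >> h.py <<'E'
from scipy.spatial.transform import Rotation as Ro
def goto(p,yaw=-90.):
    s=read_state(); R=Ro.from_euler('xyz',s["eef_rot"],degrees=True)
    d=R.inv().apply(np.array(p)-s["tool_pos"])*100
    w=(R.inv()*Ro.from_euler('xyz',[180,0,yaw],degrees=True)).as_rotvec()
    print("t",s["time_s"],"pos",s["tool_pos"].round(4),"rot",s["eef_rot"].round(1),"F",s["contact_force"].round(1),"w",round(s["width"],4),"j",s["joint_pos"].round(0),"\nshift",d.round(2),"turn",w.round(3))
E
python3 -c "
from h import *
goto([.447,.32,.2])"
```

```text
t 0.6 pos [0.3177 0.4438 0.2157] rot [180.   -0.  -54.5] F [ 0.4 -0.3 -1.1] w 0.0127 j [ 75.  -6.  -5.  -0. -91. -40.] 
shift [17.59 -3.34  1.58] turn [ 0.001 -0.     0.619]
```

apply_moves:
  moves:
    - [3.5,-0.65,0.3,0,0,0.125]
    - [7,-1.3,0.6,0,0,0.25]
    - [10.5,-2,0.9,0,0,0.375]
    - [14,-2.65,1.3,0,0,0.5]
    - [17.6,-3.35,1.6,0,0,0.62]

```text
time_s: 1.1
tool_pos: [0.4477, 0.3206, 0.1997]
eef_rot: [180.0, -0.0, -90.0]
contact_force: [-0.2, -0.4, 0.3]
width: -0.0
gripper_force: 0.0
```

Run:
```python
from h import *
goto([.447,.305,.098])
m=camera_model("wrist"); im=camera("wrist"); np.save("w1",im); np.save("w1m",m,allow_pickle=True)
cv2.imwrite("pics/w1.png",cv2.resize(im[:,:,::-1],(800,600),interpolation=cv2.INTER_CUBIC))
```

```text
t 1.1 pos [0.4477 0.3206 0.1997] rot [180.  -0. -90.] F [-0.2 -0.4  0.3] w -0.0 j [ 57.  -5.  -6.  -0. -89. -57.] 
shift [ 1.55  0.06 10.17] turn [ 0.001 -0.    -0.001]
```

View pics/w1.png

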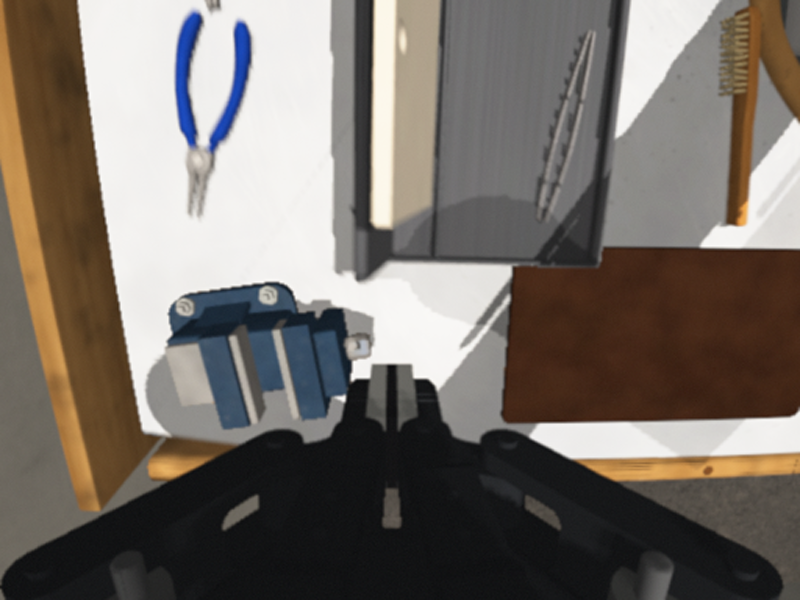

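Run:
```python
from h import *
m=camera_model("wrist"); W=lambda u,v,z: onz(m,u*.64,v*.64,z).round(4)
print("screen L end rear/front",W(373,227,.1355),W(396,227,.137),"hole side",W(372,10,.1355),W(397,10,.137))
print("vise knob",W(365,345,.05),W(365,345,.08),"vise near",W(345,345,.09))
print("finger tip check",proj(m,read_state()["tool_pos"])/.64, "cheek",W(480,262,.027))
```

```text
screen L end rear/front [0.4571 0.2697 0.1355] [0.447  0.2696 0.137 ] hole side [0.4558 0.1832 0.1355] [0.4459 0.1837 0.137 ]
vise knob [0.4674 0.3588 0.05  ] [0.4655 0.3469 0.08  ] vise near [0.4764 0.3429 0.09  ]
finger tip check [389.5528813  392.97686656] cheek [0.3885 0.3079 0.027 ]
```

apply_moves:
  moves:
    - [0.4,0,2.5,0,0,0]
    - [0.8,0,5,0,0,0]
    - [1.2,0,7.5,0,0,0]
    - [1.6,0,9.2,0,0,0]
    - [2.0,0,10.2,0,0,0]

```text
time_s: 1.65
tool_pos: [0.4464, 0.3009, 0.0961]
eef_rot: [179.9, -0.1, -89.8]
contact_force: [-0.2, -0.5, -0.3]
width: 0.0003
gripper_force: 0.0
```

apply_moves:
  moves:
    - [0.4,0,0,0,0,0]
    - [0.8,0,0,0,0,0]
    - [1.2,0,0,0,0,0]
    - [1.6,0,0,0,0,0]
    - [2.0,0,0,0,0,0]

```text
time_s: 2.15
tool_pos: [0.4475, 0.282, 0.0991]
eef_rot: [-179.9, 0.1, -89.8]
contact_force: [0.4, 1.1, 0.9]
width: -0.0001
gripper_force: 0.5
```

apply_moves:
  moves:
    - [0.4,0,0,0,0,0]
    - [0.8,0,0,0,0,0]
    - [1.2,0,0,0,0,0]
    - [1.6,0,0,0,0,0]
    - [2.0,0,0,0,0,0]

```text
time_s: 2.65
tool_pos: [0.4474, 0.2616, 0.0985]
eef_rot: [-180.0, 0.0, -89.8]
contact_force: [-0.1, 1.2, 1.4]
width: -0.0001
gripper_force: 0.8
```

apply_moves:
  moves:
    - [0.4,0,0,0,0,0]
    - [0.8,0,0,0,0,0]
    - [1.2,0,0,0,0,0]
    - [1.6,0,0,0,0,0]
    - [2.0,0,0,0,0,0]

```text
time_s: 3.15
tool_pos: [0.4473, 0.2414, 0.0983]
eef_rot: [180.0, -0.0, -89.8]
contact_force: [0.3, 0.9, 0.7]
width: -0.0
gripper_force: 0.8
```

Run:
```python
from h import *
goto([.447,.24,.098])
m=camera_model("wrist"); im=camera("wrist"); im2=camera("side")[150:300,165:325]
a=cv2.resize(im[:,:,::-1],(427,320)); b=cv2.resize(im2[:,:,::-1],(341,320),interpolation=cv2.INTER_CUBIC)
cv2.imwrite("pics/w2.png",np.hstack([a,b]))
```

```text
t 3.15 pos [0.4473 0.2414 0.0983] rot [180.   -0.  -89.8] F [0.3 0.9 0.7] w -0.0 j [ 51. -11. -21.   0. -79. -51.] 
shift [0.14 0.04 0.03] turn [ 0.    -0.     0.004]
```

View pics/w2.png

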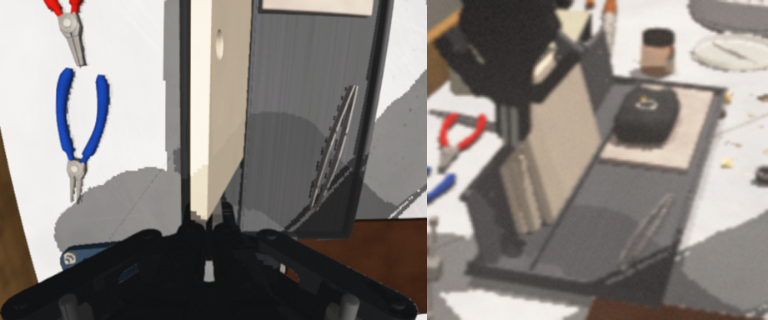

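The screen's left end is at the finger in the wrist half, about (205,220). In the side half it has slid ~3 cm, with the low boards still standing at (525,195). I'll continue.

apply_moves:
  moves:
    - [0.5,0,0,0,0,0]
    - [1.0,0,0,0,0,0]
    - [1.5,0,0,0,0,0]
    - [2.0,0,0,0,0,0]
    - [2.5,0,0,0,0,0]

```text
time_s: 3.75
tool_pos: [0.4473, 0.2165, 0.0983]
eef_rot: [180.0, 0.0, -89.8]
contact_force: [-2.2, 2.4, 1.0]
width: 0.0
gripper_force: 1.5
```

apply_moves:
  moves:
    - [0.5,0,0,0,0,0]
    - [1.0,0,0,0,0,0]
    - [1.5,0,0,0,0,0]
    - [2.0,0,0,0,0,0]
    - [2.5,0,0,0,0,0]

```text
time_s: 4.25
tool_pos: [0.4475, 0.1914, 0.0983]
eef_rot: [180.0, -0.0, -89.8]
contact_force: [-1.6, 2.6, 1.0]
width: 0.0002
gripper_force: 1.7
```

Run:
```python
from h import *
goto([.447,.19,.098])
m=camera_model("wrist"); im=camera("wrist"); im2=camera("side")[150:300,165:325]
a=cv2.resize(im[:,:,::-1],(427,320)); b=cv2.resize(im2[:,:,::-1],(341,320),interpolation=cv2.INTER_CUBIC)
cv2.imwrite("pics/w3.png",np.hstack([a,b]))
```

```text
t 4.25 pos [0.4475 0.1914 0.0983] rot [180.   -0.  -89.8] F [-1.6  2.6  1. ] w 0.0002 j [ 47. -14. -24.   0. -80. -47.] 
shift [0.14 0.05 0.03] turn [ 0.    -0.     0.004]
```

View pics/w3.png

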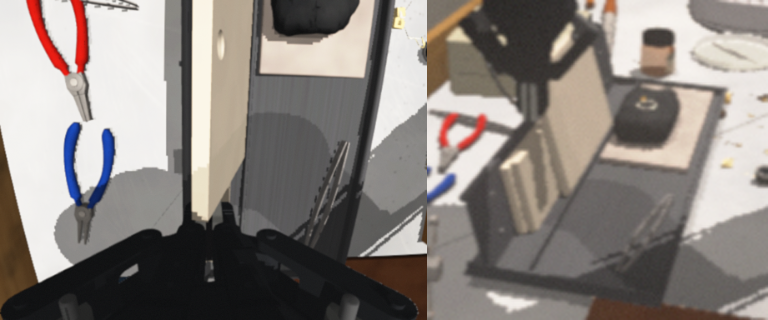

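Wrist half: screen still in line with the finger, and the charcoal's left end is now visible at (315,35). Side half: both low boards still standing at (525,190).

apply_moves:
  moves:
    - [0.5,0,0,0,0,0]
    - [1.0,0,0,0,0,0]
    - [1.5,0,0,0,0,0]
    - [2.0,0,0,0,0,0]
    - [2.5,0,0,0,0,0]

```text
time_s: 4.85
tool_pos: [0.4476, 0.1665, 0.0984]
eef_rot: [-180.0, 0.0, -89.8]
contact_force: [-1.6, 2.7, 1.7]
width: -0.0004
gripper_force: 1.4
```

apply_moves:
  moves:
    - [0.4,0,0,0,0,0]
    - [0.8,0,0,0,0,0]
    - [1.2,0,0,0,0,0]
    - [1.6,0,0,0,0,0]
    - [2.0,0,0,0,0,0]

```text
time_s: 5.35
tool_pos: [0.4478, 0.1462, 0.0982]
eef_rot: [180.0, -0.0, -89.8]
contact_force: [0.0, 1.1, -0.5]
width: -0.0
gripper_force: 0.4
```

Run:
```python
from h import *
goto([.447,.121,.098])
m=camera_model("wrist"); im=camera("wrist"); np.save("w4",im); np.save("w4m",m,allow_pickle=True)
cv2.imwrite("pics/w4.png",cv2.resize(im[:,:,::-1],(800,600)))
```

```text
t 5.35 pos [0.4478 0.1462 0.0982] rot [180.   -0.  -89.8] F [ 0.   1.1 -0.5] w -0.0 j [ 43. -17. -26.   0. -80. -43.] 
shift [2.52 0.09 0.02] turn [ 0.    -0.001  0.004]
```

View pics/w4.png

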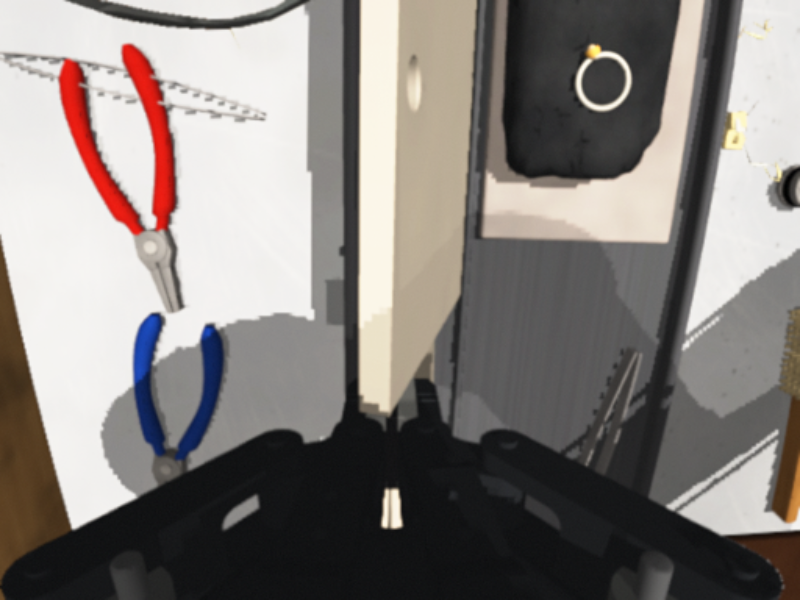

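The wrist view shows the screen parallel to the back, with its hole at (413,83), its top edge at columns 358–397, and the charcoal's left end at row ~178.

Run:
```python
from h import *
m=camera_model("wrist"); W=lambda u,v,z: onz(m,u*.64,v*.64,z).round(4)
print("hole",W(413,83,.115),W(413,83,.125)); print("top rear/front",W(358,300,.1355),W(397,300,.137),W(360,20,.1355),W(398,20,.137),"foot",W(470,200,.0147))
print("coal L",W(575,180,.023),W(575,178,.045)); print("tile L",W(482,238,.021),W(667,242,.021)); print("ring",W(603,80,.06)); print("rear coal",W(507,60,.05),W(505,150,.05))
```

```text
hole [0.4421 0.052  0.115 ] [0.4425 0.0535 0.125 ]
top rear/front [0.4551 0.1023 0.1355] [0.446  0.1019 0.137 ] [0.4539 0.0431 0.1355] [0.4462 0.0435 0.137 ] foot [0.4099 0.0877 0.0147]
coal L [0.3635 0.0776 0.023 ] [0.3721 0.0762 0.045 ]
tile L [0.4044 0.1049 0.021 ] [0.314  0.1059 0.021 ]
ring [0.3707 0.0409 0.06  ]
rear coal [0.404 0.033 0.05 ] [0.4029 0.0658 0.05  ]
```

apply_moves:
  moves:
    - [0.4,0,0,0,0,0]
    - [0.8,0,0,0,0,0]
    - [1.2,0,0,0,0,0]
    - [1.6,0,0,0,0,0]
    - [2.0,0,0,0,0,0]

```text
time_s: 5.9
tool_pos: [0.4478, 0.1264, 0.0983]
eef_rot: [-180.0, -0.0, -89.8]
contact_force: [0.8, 0.9, 0.4]
width: 0.0001
gripper_force: 0.5
```

Run:
```python
from h import *
goto([.447,.121,.098])
m=camera_model("wrist"); im=camera("wrist")
cv2.imwrite("pics/w5.png",cv2.resize(im[:,:,::-1],(800,600)))
```

```text
t 5.9 pos [0.4478 0.1264 0.0983] rot [-180.    -0.   -89.8] F [0.8 0.9 0.4] w 0.0001 j [ 41. -18. -27.   0. -81. -41.] 
shift [0.54 0.09 0.03] turn [-0.    -0.     0.004]
```

View pics/w5.png

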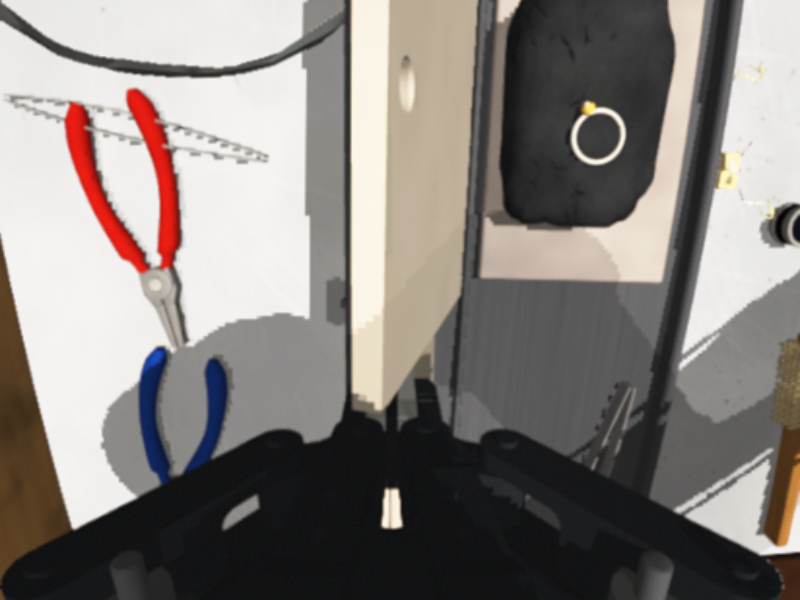

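The wrist view shows the hole at (407,83), the charcoal's left end at row ~226, and the screen leaning slightly more.

Run:
```python
from h import *
m=camera_model("wrist"); W=lambda u,v,z: onz(m,u*.64,v*.64,z).round(4)
print("hole",W(407,83,.11),W(407,83,.122)); print("coal L",W(565,227,.023),W(565,226,.045)); print("top end",W(350,400,.135),W(387,405,.136),W(348,20,.135),W(388,20,.136)); print("tile L",W(480,277,.021))
```

```text
hole [0.4434 0.0314 0.11  ] [0.4438 0.0333 0.122 ]
coal L [0.366  0.0794 0.023 ] [0.3743 0.0762 0.045 ]
top end [0.4576 0.109  0.135 ] [0.4483 0.1098 0.136 ] [0.4564 0.0232 0.135 ] [0.4482 0.0234 0.136 ]
tile L [0.4043 0.1041 0.021 ]
```

apply_moves:
  moves:
    - [0.15,0,0,0,0,0]
    - [0.3,0,0,0,0,0]
    - [0.45,0,0,0,0,0]
    - [0.45,0,0,0,0,0]
    - [0.2,0,0,0,0,0]

```text
time_s: 6.45
tool_pos: [0.4477, 0.1246, 0.0983]
eef_rot: [180.0, -0.0, -89.8]
contact_force: [0.6, 0.5, 0.1]
width: 0.0
gripper_force: 0.0
```

apply_moves:
  moves:
    - [-1,0,0,0,0,0]
    - [-2,0,0,0,0,0]
    - [-3,0,-2,0,0,0]
    - [-3,0,-6,0,0,0]
    - [-3,0,-9,0,0,0]

```text
time_s: 6.95
tool_pos: [0.4478, 0.1557, 0.1902]
eef_rot: [-180.0, -0.0, -89.7]
contact_force: [1.0, 0.2, 1.0]
width: -0.0003
gripper_force: 0.0
```

Run:
```python
from h import *
goto([.43,.15,.25])
for n in("wrist","side","top"):
    np.save(n+"6",camera(n))
m=camera_model("wrist")
for p in([.4,-.023,.057],[.34,-.023,.057],[.46,-.05,.13]): print(proj(m,p))
```

```text
t 6.95 pos [0.4478 0.1557 0.1902] rot [-180.    -0.   -89.7] F [1.  0.2 1. ] w -0.0003 j [ 44. -17. -17.   0. -90. -43.] 
shift [ 0.57  1.78 -5.98] turn [-0.001 -0.     0.005]
[310.54100718 -26.1774475 ]
[382.58655662 -23.28383092]
[ 231.21237869 -126.75598644]
```

apply_moves:
  moves:
    - [1,0,-1,0,0,0]
    - [2,0,-2,0,0,0]
    - [3,0,-3,0,0,0]
    - [4,0,-3,0,0,0]
    - [5,0,-3,0,0,0]

```text
time_s: 7.6
tool_pos: [0.4479, 0.1038, 0.2184]
eef_rot: [-180.0, 0.0, -89.8]
contact_force: [-0.1, 0.7, -0.2]
width: -0.0002
gripper_force: 0.0
```

Run:
```python
from h import *
goto([.43,.15,.25])
m=camera_model("wrist"); im=camera("wrist"); s=camera("side")[150:300,165:325]
cv2.imwrite("pics/w7.png",np.hstack([cv2.resize(im[:,:330,::-1][:, :],(430,500)) if 0 else cv2.resize(im[:280,150:450,::-1],(450,420),interpolation=cv2.INTER_CUBIC),cv2.resize(s[:,:130,::-1],(350,420),interpolation=cv2.INTER_CUBIC)]))
print(proj(m,[.4,-.023,.057]))
```

```text
t 7.6 pos [0.4479 0.1038 0.2184] rot [-180.     0.   -89.8] F [-0.1  0.7 -0.2] w -0.0002 j [ 38. -20. -16.  -0. -94. -38.] 
shift [-4.63  1.77 -3.16] turn [-0.     0.     0.003]
[301.15572747  47.8368232 ]
```

View pics/w7.png

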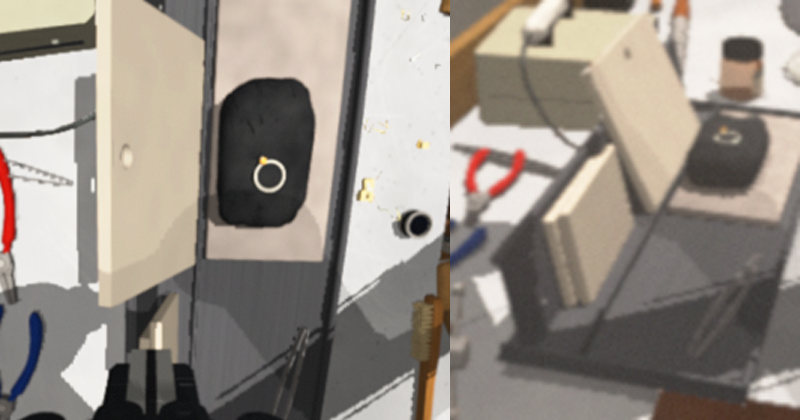

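Final state: the screen dropped back onto the rim as foretold, leaning ~0.5. In the wrist half its left end is at (100,305)/(198,262), the foot's right end at (204,37) and the hole at (126,156). The charcoal spans rows 78–226. In the side half both low boards stand.

Run:
```python
from h import *
m=camera_model("wrist"); W=lambda u,v,z: onz(m,150+u/1.5,v/1.5,z).round(4)
print("hole",W(126,156,.108)); print("top L",W(100,305,.125)); print("foot L/R",W(198,262,.017),W(204,37,.017), "mid L",W(150,283,.07))
for z in(.025,.04,.055): print("coal",z,"R/L",W(265,78,z),W(265,227,z), "rear",W(220,110,z),W(218,210,z))
im=camera("wrist")
g=(im.astype(int).max(2)<60).astype(np.uint8); g[:, :285]=0; g[:, 362:]=0; g[:40]=0; g[175:]=0
g=cv2.morphologyEx(g,cv2.MORPH_OPEN,np.ones((5,5)))
n,l,st,c=cv2.connectedComponentsWithStats(g); print(st[1:],c[1:])
```

```text
hole [0.4606 0.0285 0.108 ]
top L [0.475  0.1077 0.125 ]
foot L/R [0.4099 0.108  0.017 ] [ 0.4101 -0.0529  0.017 ] mid L [0.4475 0.1104 0.07  ]
coal 0.025 R/L [ 0.3678 -0.0252  0.025 ] [0.3612 0.0791 0.025 ] rear [ 0.3984 -0.0036  0.025 ] [0.3971 0.0666 0.025 ]
coal 0.04 R/L [ 0.3714 -0.0228  0.04  ] [0.365  0.0768 0.04  ] rear [ 0.4006 -0.0021  0.04  ] [0.3994 0.0649 0.04  ]
coal 0.055 R/L [ 0.3749 -0.0203  0.055 ] [0.3689 0.0746 0.055 ] rear [ 0.4028 -0.0006  0.055 ] [0.4016 0.0633 0.055 ]
[[ 294   54   65   98 4821]
 [ 326   86    5    5   25]
 [ 325  111   11   14  114]] [[324.25305953 102.19726198]
 [328.          88.        ]
 [330.00877193 117.34210526]]
```

```bash
python3 -c "
from plant import *
print(hand_in())"
```

```text
the job is handed in; nothing more can be done
None
```

I slid the screen along the channel to stand behind the charcoal block and handed the job in at 7.6 s. My last look put it about 1–2 mm off the block's centre, leaning roughly 0.5 rad on the back. Both low boards were still standing in the stack, and nothing else looked disturbed. The hand-in gave no verdict.

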